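# Squeeze up a terminal row in the bench quick clamp

## Task

Make up a terminal row in the bench quick clamp: press its release lever so that the jaw slides fully back, stand all the grey terminal modules on the bed in one straight row against the fixed jaw, 44 mm faces together, pump the trigger until the jaw holds the row firmly with no gaps, and take your hand off. Then press the release lever again so that the jaw slides fully back, and butt the aluminium end stop, upright and in line, flush against the free end of the row. Do not disturb the phone, the steel bracket or the black box.

Things in the scene. Friction and masses are not known exactly. Their poses are not given: they have to be found in the camera images.
- clamp: bolted-down steel quick clamp. Origin on the bench below the inner face of the fixed jaw; +y runs along it to the trigger, z up. Bed: flat, top z = 10 mm, x -50 to 50, y -27 to 143 mm. Fixed jaw: 36 mm wide, y -20 to 0, top z = 56 mm. Low cheeks (y 172 to 264, top z = 48 mm); trigger tower (38 mm wide, y 247 to 281, top z = 96 mm); narrow base to y = 377 mm
- jaw (a joint): moving jaw's travel from home (0, fully back: pad face 130 mm from the fixed jaw) towards the fixed jaw, m, at most 0.104. Jaw 36 mm wide, 30 mm long, top z = 52 mm. A ratchet holds it in 11 mm steps; a full trigger stroke advances it one step against a 3 N return spring, which draws it home in about 1 s while the release lever is held down
- clamp_pad: rubber pad on the moving jaw, 34 mm wide, z = 14 to 50 mm above the bench; origin at bench height below the middle of its pressing face, axes as the clamp's. It gives 11 mm per 10 N; unloaded, its face is at clamp y = 0.130 - jaw; with a flush row fully gripped it is pressed in about 8 mm
- trigger_pad (a point): where to press on top of the black ribbed trigger paddle (24 mm wide, 70 mm long), 78 mm from its pivot, about 114 mm above the bench at rest, sloping up 0.28 rad away from the jaws. A full stroke is 43 mm straight down at 0.1 m/s or slower, 4 to 14 N; it springs back. When tight, the paddle gives against an overload spring (15 to 20 N) and the jaw advances no more
- release_pad (a point): where to press on top of the black ribbed release lever (28 mm wide, 34 mm long) between moving jaw and trigger tower, about 68 mm above the bench at rest. Press it straight down about 16 mm to free the jaw (2 N when loose, up to 12 N when tight), keep it down until the jaw is home; it springs back
- release (a joint): release lever angle, rad: -0.05 to 0.15 at rest (jaw held), 0.45 fully pressed
- module_a: grey plastic terminal module, an upright block 44 (own x) x 22 (own y) x 46 mm high, about 60 g, two screw heads and a white tag on top, a wire hole in each 22 mm wide end; origin at the centre of its underside, z up; half a turn makes no difference. Three or four of module_a to d are present, the rest None
- module_b: grey plastic terminal module, an upright block 44 (own x) x 22 (own y) x 46 mm high, about 60 g, two screw heads and a white tag on top, a wire hole in each 22 mm wide end; origin at the centre of its underside, z up; half a turn makes no difference. Three or four of module_a to d are present, the rest None
- module_c: grey plastic terminal module, an upright block 44 (own x) x 22 (own y) x 46 mm high, about 60 g, two screw heads and a white tag on top, a wire hole in each 22 mm wide end; origin at the centre of its underside, z up; half a turn makes no difference. Three or four of module_a to d are present, the rest None
- module_d: grey plastic terminal module, an upright block 44 (own x) x 22 (own y) x 46 mm high, about 60 g, two screw heads and a white tag on top, a wire hole in each 22 mm wide end; origin at the centre of its underside, z up; half a turn makes no difference. Three or four of module_a to d are present, the rest None
- end_stop: plain aluminium end stop, an upright block 44 (own x) x 16 (own y) x 36 mm high, about 70 g, with one dark screw head on top; origin at the centre of its underside, z up; half a turn makes no difference. The bench between robot and clamp is free; a tall fixed microscope stands beyond the fixed-jaw end of the clamp, at world y below about -0.2
- phone: phone lying on the bench, 163 x 79 x 11 mm, a bystander
- slot_bracket: bent steel bracket, 46 x 52 x 62 mm, a bystander
- black_case: black potting box, 52 x 80 x 36 mm, a bystander

How it is judged:
By the outcome, as a careful person would: the job done as asked, in the order asked, and still so for the second after the job is handed in, with the robot touching nothing.
Of module_a, module_b, module_c, module_d only 3 to 4 are there at a start; the rules pass over those that are not, and their reading is None.
At some moment in a run one of module_a, module_b, module_c, module_d, end_stop may be knocked a few centimetres aside while the robot is not near it.
Once in a run the grip may slacken for a moment while it holds something.
It also fails if it takes over 210 s, if anything falls off the work surface, if the arm or the gripper's body presses on something with over 40 N, if the wrist force passes 120 N, or if a joint passes its speed limit or range.

## Robot

A 7-joint arm with a two-finger parallel gripper is mounted at the origin on a cart in front of the work surface, level with it; the furniture and walls round the work are solid. World frame = base frame: x ahead of the robot, y to its left, z up, the work surface at z = 0. Lengths are in m, angles in rad, forces in N, time in s.
With the tool pointing down it reaches from about 0.4 to 0.9 m from the base axis. Payload 5.6 kg.
Tool frame: the origin (TCP) lies midway between the tips of the shut fingers; the grasp point (between the pads) lies 19 mm behind it; y points along the fingers, z is the direction in which the jaws open and shut, and the axes are right-handed (so a half turn about y gives the same grasp; the last joint's range is limited). The gripper opens to 92 mm and grips with 3 to 60 N. Pads are 20 mm wide; open, the fingers measure 128 mm over their backs; the gripper's body (75 mm by 189 mm) begins 69 mm behind the grasp point.
Start: joints at [-1.263, 0.468, -0.012, 1.603, 0.006, 1.071, -0.056], TCP at [0.223, 0.61, 0.181] pointing down, gripper open.
Joint ranges: [-2.53, 2.53], [-0.31, 2.02], [-1.57, 1.55], [0.28, 2.44], [-1.29, 4.43], [0.15, 1.84], [-2.92, 2.92]. Speed limits (rad/s): [2.57, 2.57, 3.14, 3.14, 3.14, 3.14, 3.14].

## Interface

Orientations are given as a 3x3 rotation matrix whose columns are the frame's x, y, z axes.
In Python, from station import env, effector, solver, viewer, workorder, search_frame, tip_of gives the robot as it stands. Calls block until the motion is done:
- env.reach(position, orientation): joint-space move of the TCP to a pose.
- env.movel(position, frame=None, rate=0.15): straight line of the TCP; frame=None keeps the orientation; rate is the mean speed in m/s.
- env.goto_joints(angles): joint-space move.
- effector.release() and effector.grasp(squeeze=None): open the fingers fully, or close them until they stop; squeeze is the grip in N (None keeps the last).
- env.pause(seconds).
- solver.inverse_kinematics(position, orientation): joint angles nearest the present ones, or None.
- env.sense(): the state.
- viewer.read_camera(name): name is "side" or "top"; returns (picture, depth): 480x640x3 uint8, red, green, blue; 480x640 float32, m along the optical axis (not along the pixel's ray), 0 where there is no reading.
- viewer.camera_info(name): a dict with "intrinsics" (3x3 intrinsics, pixels), "eye" and "rotation" of the camera in the world. Camera axes: x right, y up, looking along -z (the intrinsics and any distortion apply to the point x, -y, -z); pixel columns grow to the right and rows downward; lengths in m; the calibration is good to about 2 mm. A picture is of the moment at which its call begins. camera_info takes no time and is no camera call.
A pose or a line that the arm cannot do raises env.PlanningError and nothing moves.
- workorder.finish_job(): hands the job in, once; it reports no verdict.
Trained networks look in the newest picture that a camera, given by its name, has taken for a name from the list of things; names that differ only in an ending like _2 or _b are one class to them, and where a whole thing is asked for, a point or a joint stands for the part that bears it (a point fixed in the world has none). Each returns a list of dicts, best first, with "score" (0 to 1); they miss things now and then, are a little off and sometimes report something else, mostly with a low value. They report only what shows in the picture. A call takes as long as a camera call.
- search_frame(camera, name): "at" ([x, y, z] in m, in world coordinates, good to about 4 mm: the middle of the surface that is visible of it).
- tip_of(camera, name): "at" ([x, y, z] in m, in world coordinates, good to about 4 mm: a listed point, or the origin of a listed thing).
The state is a dict: "t": time; "joint_positions": joint angles; "joint_velocities": joint speeds; "tau": joint torques, N m; "ee_pos": TCP position; "tcp_rot": TCP orientation; "wrist_force": force on the tool from outside, world axes, zero at the start; "moment": the same for the moment, N m; "gripper_width": finger opening in m.
Only numpy, scipy, OpenCV 4.12 (cv2) and the standard library are available. Lean on these libraries where they do the work, as an engineer would, in place of code of your own. Each camera call takes 0.05 s, during which the arm holds its last target. There are 200 camera calls.

## Working session

There is one attempt and no reset: what is moved stays moved. The work goes in short steps, each a Python script; the robot and the scene stay as the last script left them, time stands still between calls to the robot, and variables do not carry over. Pictures are saved under pics/ and viewed, about 12 in all and at most 16, crops included, and the job is handed in when it is done.

```bash
ls; mkdir -p pics; cat > look.py <<'E'
from station import *
import numpy as np, cv2
def snap(cam,name):
    p,d=viewer.read_camera(cam)
    cv2.imwrite(f'pics/{name}.png',p[:,:,::-1]); np.save(f'pics/{name}.npy',d)
    return p,d
E
python3 - <<'E'
from look import *
np.set_printoptions(precision=4,suppress=True)
for c in ('side','top'):
    snap(c,c+'0'); i=viewer.camera_info(c); print(c,i)
    for n in ['clamp','clamp_pad','trigger_pad','release_pad','module_a','end_stop','phone','slot_bracket','black_case']:
        for f in (tip_of,):
            print(n,[(round(r['score'],2),np.round(r['at'],4).tolist()) for r in f(c,n)][:6])
print(env.sense())
E
```

```text
pics
side {'intrinsics': array([[435.1269,   0.    , 321.2625],
       [  0.    , 435.1269, 242.0194],
       [  0.    ,   0.    ,   1.    ]]), 'eye': array([ 0.2383, -0.674 ,  0.6777]), 'rotation': array([[ 0.9175,  0.2098, -0.338 ],
       [-0.3978,  0.4769, -0.7838],
       [-0.0033,  0.8535,  0.521 ]])}
clamp [(0.84, [0.6045, -0.0457, 0.0009])]
clamp_pad [(0.71, [0.6049, 0.0208, -0.0003])]
trigger_pad [(0.45, [0.6163, 0.2841, 0.1127])]
release_pad [(0.5, [0.6146, 0.1803, 0.063])]
module_a [(0.91, [0.453, -0.0038, 0.0019]), (0.87, [0.4443, 0.1967, -0.0054]), (0.59, [0.4402, -0.1034, 0.0009]), (0.55, [0.6069, 0.0231, -0.0016])]
end_stop []
phone [(0.83, [0.5182, 0.443, 0.0016])]
slot_bracket []
black_case [(0.64, [0.4566, -0.0028, 0.0003]), (0.63, [0.7595, 0.1744, 0.0012])]
top {'intrinsics': array([[579.4008,   0.    , 325.3698],
       [  0.    , 579.4008, 245.5442],
       [  0.    ,   0.    ,   1.    ]]), 'eye': array([0.3277, 0.1976, 1.473 ]), 'rotation': array([[-0.0056,  0.9782, -0.2078],
       [-1.    , -0.0047,  0.0044],
       [ 0.0033,  0.2078,  0.9782]])}
clamp [(0.92,
[... 415 characters left out ...]
, 0.4421, 0.0021])]
slot_bracket [(0.86, [0.7771, -0.0213, -0.0041])]
black_case [(0.3, [0.4444, 0.0792, 0.0001])]
{'t': 1.0, 'joint_positions': array([-1.263 ,  0.4675, -0.0116,  1.6027,  0.006 ,  1.0714, -0.0563]), 'joint_velocities': array([-0.0007,  0.001 ,  0.0024,  0.0001, -0.0014, -0.0003,  0.0012]), 'tau': array([ -0.0008, -52.0425,  -0.0121, -24.4052,  -0.0565,   0.0116,
         0.    ]), 'ee_pos': array([0.2234, 0.6104, 0.1814]), 'tcp_rot': array([[ 0.9391,  0.0001,  0.3437],
       [-0.3437,  0.    ,  0.9391],
       [ 0.    , -1.    ,  0.0001]]), 'wrist_force': array([-0.052 , -0.1188, -0.1468]), 'moment': array([-0.008 ,  0.0024,  0.0152]), 'gripper_width': 0.09207281387584437}
```

View pics/top0.png

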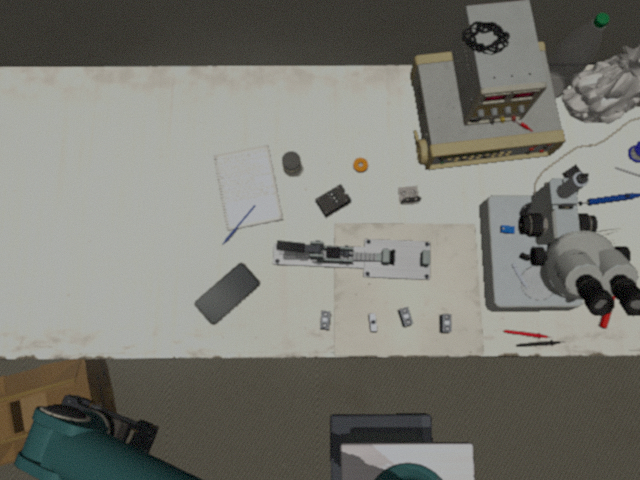

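View pics/side0.png

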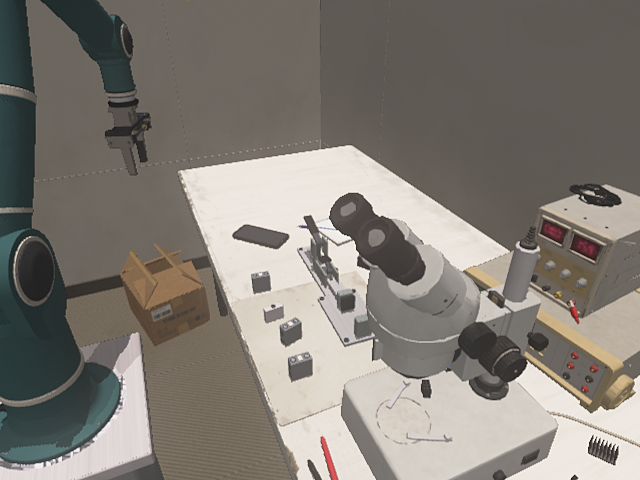

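The top view shows three modules at about (326,319), (405,316) and (446,323), and the end stop at (373,322). The clamp runs from (275,250), its trigger end, to (432,258), its fixed jaw. In the side view the microscope partly hides the fixed jaw. Next I measure all of these with the depth clouds from both cameras.

```bash
cat >> look.py <<'E'
np.set_printoptions(precision=4,suppress=True)
def cloud(cam,d):
    i=viewer.camera_info(cam); K=i['intrinsics']
    v,u=np.mgrid[:480,:640]
    P=np.stack([(u-K[0,2])/K[0,0]*d,-(v-K[1,2])/K[1,1]*d,-d],-1)
    W=P@i['rotation'].T+i['eye']; W[d<=0]=np.nan
    return W
def top_rects(W,lo,hi,box,minpts=25):
    """connected patches whose height is within lo..hi -> (centre, long-axis yaw, dims, median z)"""
    x0,x1,y0,y1=box
    m=((W[...,2]>lo)&(W[...,2]<hi)&(W[...,0]>x0)&(W[...,0]<x1)&(W[...,1]>y0)&(W[...,1]<y1)).astype(np.uint8)
    n,l=cv2.connectedComponents(m); out=[]
    for k in range(1,n):
        p=W[l==k]
        if len(p)<minpts: continue
        (c,s,a)=cv2.minAreaRect((p[:,:2]*1000).astype(np.float32))
        yaw=np.radians(a if s[0]>s[1] else a+90); yaw=(yaw+np.pi/2)%np.pi-np.pi/2
        out.append((np.array(c)/1000,yaw,np.sort(s)[::-1]/1000,np.median(p[:,2]),len(p)))
    return out
E
python3 - <<'E'
from look import *
for c in ('top','side'):
    W=cloud(c,np.load(f'pics/{c}0.npy'))
    b=W[(W[...,0]>.4)&(W[...,0]<.5)&(W[...,1]>-.15)&(W[...,1]<.3)]
    h=b[:,2]; print(c,'bench z',np.median(h[abs(h)<.015]), np.std(h[abs(h)<.008]))
    for lo,hi in ((.028,.042),(.040,.055)):
        print(lo,hi)
        for r in top_rects(W,lo,hi,(.36,.54,-.2,.3)): print('  mod',*r)
        for r in top_rects(W,lo,hi+.01,(.56,.66,-.12,.35)): print('  clamp',*r)
    print('bed'); 
    for r in top_rects(W,.005,.02,(.5,.7,-.12,.2),200): print('  ',*r)
E
python3 -c "
import cv2;a=cv2.imread('pics/top0.png')[210:360,250:470];cv2.imwrite('pics/c1.png',cv2.resize(a,None,fx=3.6,fy=3.6,interpolation=cv2.INTER_CUBIC))"
```

```text
top bench z 0.0017732607204827833 0.003114390815158094
0.028 0.042
  mod [0.4409 0.0753] 0.09100375978120878 [0.0435 0.0163] 0.03670164954030031 113
  clamp [0.6121 0.1631] 1.477219104518074 [0.095  0.0448] 0.04478200793124287 225
  clamp [0.6055 0.0371] -0.018223212391085042 [0.0371 0.036 ] 0.0484254362874903 146
  clamp [ 0.5957 -0.0532] 0.467546425187074 [0.0377 0.0154] 0.03880874259770839 36
  clamp [0.6027 0.0768] 1.5700138900666314 [0.028  0.0136] 0.029800857377879297 28
0.04 0.055
  mod [ 0.4533 -0.0057] 0.2727969281653886 [0.0437 0.0228] 0.04650572299378264 164
  mod [0.4457 0.1943] -0.01093587154224629 [0.0421 0.022 ] 0.04638773464008272 160
  mod [ 0.4366 -0.1052] -0.033617615072287776 [0.0421 0.0231] 0.04656318265474191 169
  clamp [0.6131 0.1755] 1.4797612249366088 [0.1051 0.0448] 0.049922320500426 241
  clamp [0.6052 0.0343] -0.037683729424621504 [0.0372 0.0304] 0.05007304132826507 175
  clamp [0.6079 0.1509] -1.5111328173304974 [0.0342 0.0166] 0.05629475544701701 55
  clamp [ 0.5993 -0.0596] -0.042151048995174634 [0.0352 0.0206] 0.05598974039580806 132
bed
   [0.5961 0.
[... 629 characters left out ...]
9943495 247
  clamp [ 0.5928 -0.0648] -0.6346907428372184 [0.033 0.016] 0.038597497456424934 127
0.04 0.055
  mod [0.4472 0.1945] -0.11440766937509572 [0.0438 0.0263] 0.045057415468552964 120
  mod [ 0.4546 -0.004 ] 0.2951635365146894 [0.0445 0.0242] 0.04499241110428631 178
  mod [ 0.4378 -0.1031] 0.0011294042261875692 [0.0444 0.0243] 0.04511132886583147 230
  clamp [0.6133 0.1758] 1.4965131739834798 [0.1078 0.0441] 0.05024227849445673 334
  clamp [0.605  0.0336] -0.022403043721964444 [0.0348 0.0346] 0.049080500242528025 184
  clamp [ 0.596  -0.0594] -0.17579992408803768 [0.0276 0.0228] 0.05345627744886572 144
bed
   [0.607  0.0607] 1.507786601193894 [0.2744 0.1001] 0.009355255728111467 1559
```

View pics/c1.png

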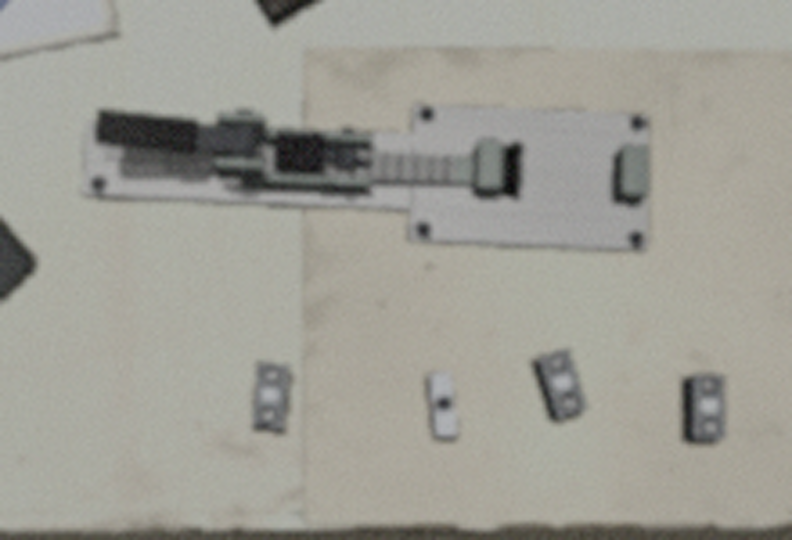

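```bash
cat >> look.py <<'E'
YAW=-0.052   # clamp yaw; clamp +y = (-sin, cos)
O=np.array([0.5997,-0.0496])
def C(x,y,z):
    c,s=np.cos(YAW),np.sin(YAW)
    return np.array([O[0]+c*x-s*y,O[1]+s*x+c*y,z])
def R(th):
    """tool down, jaws opening along world angle th (mod pi, whichever is nearer the present wrist)"""
    z0=env.sense()['tcp_rot'][:,2]
    z=np.array([np.cos(th),np.sin(th),0.])
    if z@z0<0: z=-z
    y=np.array([0,0,-1.]); return np.stack([np.cross(y,z),y,z],1)
def F(): return env.sense()['wrist_force']
def press(p,Rm,z0,z1,fmax,step=.0015,rate=.06):
    """down from z0 to z1 in steps, stopping at force fmax"""
    env.movel([p[0],p[1],z0],Rm,rate=.12); f0=F()[2]; z=z0; log=[]
    while z>z1:
        z=max(z-step,z1); env.movel([p[0],p[1],z],Rm,rate=rate)
        f=F()[2]-f0; log.append((round(env.sense()['ee_pos'][2],4),round(f,1)))
        if f>fmax: break
    return log
E
python3 - <<'E'
from look import *
W=[cloud(c,np.load(f'pics/{c}0.npy')) for c in ('top','side')]
# yaw of the bed from its long edges (x at which z crosses 5.5 mm, per y strip)
for w in W:
    for lo,hi,nm in ((.53,.575,'near'),(.62,.675,'far')):
        E=[]
        for y in np.arange(-.06,.085,.006):
            m=(abs(w[...,1]-y)<.004)&(w[...,0]>lo)&(w[...,0]<hi)&(w[...,2]<.03)
            x,z=w[m][:,0],w[m][:,2]
            if len(x)<8: continue
            g=np.arange(lo,hi,.0005); s=1 if nm=='near' else -1
            cost=[np.sum(((z>.0055)*1.-((x-a)*s>0))**2) for a in g]
            E.append((y,g[np.argmin(cost)]))
        E=np.array(E); 
        for _ in range(3):
            k=np.polyfit(E[:,0],E[:,1],1); r=abs(E[:,1]-np.polyval(k,E[:,0])); E=E[r<=np.quantile(r,.9)]
        print(nm,'slope',k[0],'x at clamp origin',np.polyval(k,-.05),len(E),r.std())
th=YAW; Rm=R(th); print(Rm[:,2])
for p in (C(0,.227,.15),C(0,.334,.08),C(0,.03,.04),np.array([.437,-.105,.03]),np.array([.4457,.194,.03])):
    print(p,solver.inverse_kinematics(p,Rm))
E
```

```text
near slope 0.063217544892548 x at clamp origin 0.5495696202531622 17 0.0002328350418303258
far slope 0.05000368690778745 x at clamp origin 0.6502155550639643 17 0.0004823050043877196
near slope 0.049596013785923765 x at clamp origin 0.5515020808947824 17 0.00020209872252762356
far slope 0.13940809968846068 x at clamp origin 0.641202492211835 10 0.0007108429211397544
[ 0.9986 -0.052   0.    ]
[0.6115 0.1771 0.15  ] [-0.6921  0.5034  0.4907  1.6927 -0.2712  1.0135 -0.1604]
[0.6171 0.2839 0.08  ] [-0.728   0.6377  0.3582  1.6209 -0.2632  0.9309 -0.3283]
[ 0.6013 -0.0196  0.04  ] [-0.4383  0.6139  0.5583  1.8546 -0.4402  0.7983  0.2993]
[ 0.437 -0.105  0.03 ] [-0.4508  0.4593  0.7413  2.2271 -0.5303  0.6334  0.6259]
[0.4457 0.194  0.03  ] [-0.7935  0.44    0.3794  2.1276 -0.2751  0.6197 -0.2735]
```

```bash
sed -i 's/^YAW=-0.052/YAW=-0.054/; s/0.5997,-0.0496/0.6003,-0.0496/' look.py
python3 - <<'E'
from look import *
Rm=R(YAW); effector.grasp(10)
p=np.array([.6130,.1797])
env.reach([p[0],p[1],.15],Rm)
print(press(p,Rm,.072,.046,8)); env.pause(1.5); print(F(),env.sense()['t'])
env.movel([p[0],p[1],.15],rate=.2)
env.reach([.46,.2,.25],Rm); effector.release()
p_,d=snap('top','top1'); W=cloud('top',d)
for r in top_rects(W,.040,.065,(.56,.66,-.12,.13)): print('  clamp',*r)
for r in top_rects(W,.040,.055,(.36,.54,-.2,.3)): print('  mod',*r)
print(env.sense()['t'])
E
```

```text
[(np.float64(0.0711), np.float64(0.6)), (np.float64(0.069), np.float64(0.4)), (np.float64(0.0673), np.float64(0.9)), (np.float64(0.0659), np.float64(0.8)), (np.float64(0.0644), np.float64(-0.2)), (np.float64(0.0629), np.float64(0.8)), (np.float64(0.0614), np.float64(-0.5)), (np.float64(0.0599), np.float64(-0.2)), (np.float64(0.0584), np.float64(0.1)), (np.float64(0.0569), np.float64(0.8)), (np.float64(0.0554), np.float64(0.2)), (np.float64(0.0539), np.float64(-0.4)), (np.float64(0.0524), np.float64(0.0)), (np.float64(0.0509), np.float64(1.0)), (np.float64(0.0494), np.float64(0.2)), (np.float64(0.0479), np.float64(-0.7)), (np.float64(0.0464), np.float64(0.2)), (np.float64(0.046), np.float64(0.1))]
[-0.9655  0.1077  0.4224] 11.2333
  clamp [0.6046 0.0343] -0.06771406650857248 [0.0378 0.0306] 0.05079578052207612 180
  clamp [ 0.5995 -0.0599] -0.03504280572964369 [0.0354 0.0207] 0.05517983914901947 132
  mod [ 0.4368 -0.1049] -0.03510365896055223 [0.0423 0.0227] 0.04656720716116314 164
  mod [0.4228 0.0133] 0.017317336065700184 [0.0417 0.0224] 0.046361833503201 163
14.0917
```

```bash
python3 - <<'E'
from look import *
print(env.sense()['gripper_width'])
W=cloud('top',np.load('pics/top0.npy'))
for nm,(r0,r1,c0,c1) in {'lever':(244,262,322,350)}.items():
    for r in range(r0,r1,2): print(r,' '.join('(%d,%d,%d)'%tuple(W[r,c]*1000) for c in range(c0,c1,3)))
W=cloud('top',np.load('pics/top1.npy'))
print(' now'); 
for r in range(246,260,3): print(r,' '.join('(%d,%d,%d)'%tuple(W[r,c]*1000) for c in range(322,350,3)))
for c in('top','side'):
    snap(c,c+'2')
    for n in ('release_pad','trigger_pad'): print(c,n,[(round(r['score'],2),np.round(r['at'],4).tolist()) for r in tip_of(c,n)][:3],[(round(r['score'],2),np.round(r['at'],4).tolist()) for r in search_frame(c,n)][:3])
a=cv2.imread('pics/side2.png')[200:360,250:400];cv2.imwrite('pics/c2.png',cv2.resize(a,None,fx=3.75,fy=3.75,interpolation=cv2.INTER_CUBIC))
E
```

```text
0.09184449949928453
244 (626,199,84) (644,191,2) (645,184,-5) (644,176,0) (643,168,6) (645,160,-2) (643,152,3) (643,145,4) (643,137,2) (645,129,-5)
246 (626,199,63) (629,192,45) (628,184,51) (629,177,47) (627,169,54) (629,161,48) (630,154,42) (629,146,44) (629,139,44) (637,129,8)
248 (626,199,36) (625,192,41) (620,184,63) (621,177,61) (619,169,67) (620,162,66) (624,154,47) (624,146,44) (624,139,47) (624,131,45)
250 (626,199,11) (627,192,6) (617,184,57) (615,177,64) (615,169,66) (615,162,64) (623,153,23) (623,146,25) (622,138,29) (623,130,24)
252 (617,199,28) (618,192,25) (609,184,70) (610,177,66) (609,170,67) (610,162,62) (612,154,55) (611,147,56) (613,139,50) (618,130,24)
254 (599,199,95) (613,192,25) (605,184,62) (604,177,67) (604,170,67) (605,162,63) (612,154,29) (607,147,51) (607,139,53) (610,131,39)
256 (594,199,96) (607,192,30) (600,184,64) (600,177,62) (599,170,71) (600,162,64) (607,154,28) (607,146,24) (605,139,39) (606,131,33)
258 (595,199,65) (599,192,45) (598,184,48) (598,177,45) (602,169,26) (602,161,26) (601,154,29) (603,146,20) (602,138,26) (602,131,24)
260 (594,199,44)
[... 482 characters left out ...]
92,177,653) (492,172,653) (492,168,652) (495,163,637) (617,131,28)
255 (490,198,642) (490,194,642) (489,190,644) (488,185,648) (487,181,653) (488,177,652) (487,172,655) (487,168,652) (488,164,650) (490,159,636)
258 (484,198,646) (484,194,646) (485,190,644) (483,185,651) (486,181,636) (483,177,655) (483,172,654) (482,168,655) (482,164,657) (485,159,642)
top release_pad [(0.59, [0.5217, 0.4419, 0.0007])] []
top trigger_pad [(0.71, [0.618, 0.2881, 0.1156])] [(0.52, [0.6168, 0.2756, 0.1114])]
side release_pad [(0.45, [0.6129, 0.1773, 0.0634])] [(0.54, [0.6105, 0.1597, 0.0605])]
side trigger_pad [(0.52, [0.6163, 0.2865, 0.114])] [(0.67, [0.6125, 0.2621, 0.1082]), (0.25, [0.5987, 0.0633, 0.0125])]
```

View pics/c2.png

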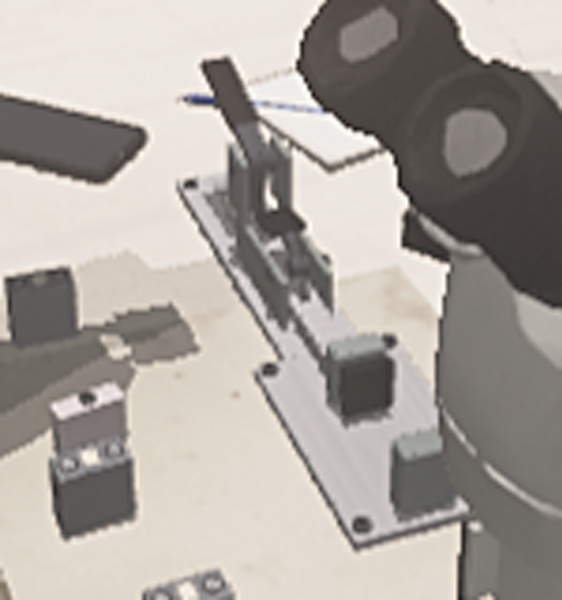

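```bash
python3 - <<'E'
from look import *
Rm=R(YAW); effector.grasp(10); print('w',env.sense()['gripper_width'])
p=np.array([.611,.1765])
env.reach([p[0],p[1],.15],Rm); print(env.sense()['ee_pos'],env.sense()['tcp_rot'],env.sense()['gripper_width'])
print([tuple(map(float,a)) for a in press(p,Rm,.072,.052,8)]); s=env.sense(); print(s['ee_pos'],s['wrist_force'])
snap('side','side3')
a=cv2.imread('pics/side3.png')[150:360,230:400];cv2.imwrite('pics/c3.png',cv2.resize(a,None,fx=2.8,fy=2.8,interpolation=cv2.INTER_CUBIC))
E
```

```text
w 0.000759973059020028
[0.6105 0.1769 0.1503] [[-0.0538 -0.0006  0.9986]
 [-0.9986  0.0003 -0.0538]
 [-0.0003 -1.     -0.0007]] 0.0006365524014053037
[(0.0711, -0.6), (0.069, 0.4), (0.0673, -1.4), (0.0658, -0.9), (0.0644, -0.1), (0.0629, -0.8), (0.0614, -0.6), (0.0599, -0.3), (0.0584, 0.0), (0.0569, -0.5), (0.0554, 0.0), (0.0538, -0.3), (0.0524, 0.0), (0.052, 0.0)]
[0.611  0.1765 0.052 ] [0.1675 0.942  0.5286]
```

View pics/c3.png

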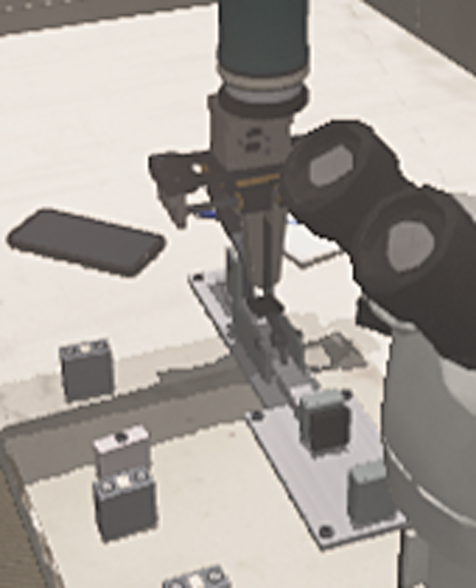

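```bash
python3 - <<'E'
from look import *
def proj(cam,P):
    i=viewer.camera_info(cam);q=i['rotation'].T@(np.array(P)-i['eye']);K=i['intrinsics']
    return K[0,2]+K[0,0]*q[0]/-q[2],K[1,2]-K[1,1]*q[1]/-q[2]
for P in ([.611,.1765,.052],[.611,.1765,.066],[.609,.173,.066],[.609,.163,.066],[.609,.186,.066]): print(P,proj('side',P))
d=np.load('pics/side3.npy');W=cloud('side',d)
for r in range(236,272,3): print(r,' '.join('(%d,%d,%d)'%tuple(np.nan_to_num(W[r,c])*1000) for c in range(312,338,3)))
a=cv2.imread('pics/side3.png')[220:290,290:360];cv2.imwrite('pics/c4.png',cv2.resize(a,None,fx=7,fy=7,interpolation=cv2.INTER_NEAREST))
E
```

```text
[0.611, 0.1765, 0.052] (np.float64(323.4800525599586), np.float64(261.5687046323989))
[0.611, 0.1765, 0.066] (np.float64(323.47651392355755), np.float64(257.0181208105056))
[0.609, 0.173, 0.066] (np.float64(323.3094716918366), np.float64(257.8848136154312))
[0.609, 0.163, 0.066] (np.float64(324.8975286994153), np.float64(259.8842657336792))
[0.609, 0.186, 0.066] (np.float64(321.2782847175165), np.float64(255.3274362171512))
236 (666,391,-1) (611,232,98) (594,171,134) (600,167,135) (607,165,134) (616,166,132) (622,163,132) (719,351,7) (729,351,5)
239 (600,227,93) (607,224,94) (594,172,125) (600,167,127) (608,166,125) (615,165,124) (623,165,122) (712,337,6) (717,327,10)
242 (597,219,90) (605,219,88) (596,176,114) (601,169,116) (607,166,117) (615,165,115) (624,166,113) (708,328,1) (712,315,8)
245 (593,209,87) (598,201,91) (596,177,104) (599,164,111) (608,167,108) (616,166,106) (624,166,104) (704,319,-2) (711,313,0)
248 (595,216,74) (598,202,81) (599,183,92) (599,165,102) (607,166,99) (616,167,97) (625,168,94) (695,300,0) (703,295,1)
251 (596,217,63) (596,198,75) (612,214,61) (600,167,92) (607,165,91) (616,166,89) (681,291,-1) (690,289,-2) (697,284,-1)
254 (595,217,55) (597,199,65) (612,216,50) (645,273,8) (628,213,48) (631,199,56) (674,275,0) (682,272,0) (689,266,1)
257 (607,245,25) (596,198,56) (602,192,58) (607,184,62) (614,180,62) (621,178,62) (669,263,-2) (675,255,1) (683,252,0)
260 (605,241,18) (597,201,45) (614,221,28) (603,174,60) (607,165,64) (615,164,62) (620,157,65) (668,242,0) (677,240,0)
263 (604,239,10) (594,194,40) (596,178,50) (618,209,24) (605,159,59) (611,155,60) (627,171,46) (663,230,0) (671,228,-1)
266 (599,227,9) (595,195,30) (593,172,45) (610,192,28) (620,193,24) (610,153,52) (624,165,41) (627,153,48) (665,215,-1)
269 (593,213,10) (595,196,20) (594,173,35) (594,155,46) (611,174,29) (606,143,51) (613,141,50) (625,148,42) (628,138,48)
```

View pics/c4.png

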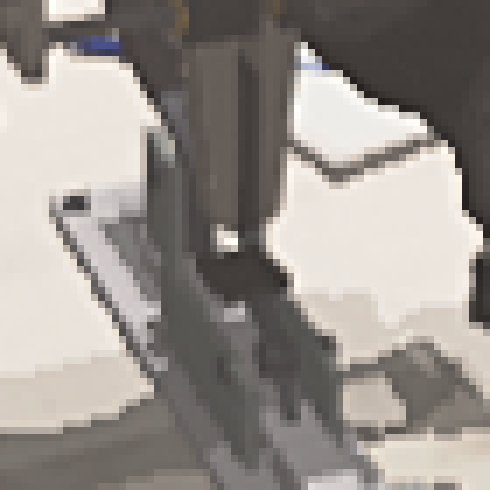

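```bash
python3 - <<'E'
from look import *
s=env.sense(); print(s['joint_positions'],solver.inverse_kinematics(s['ee_pos'],s['tcp_rot']),s['tau'])
W=cloud('side',np.load('pics/side0.npy'))
for r in range(140,182,4): print(r,' '.join('(%d,%d,%d)'%tuple(np.nan_to_num(W[r,c])*1000) for c in range(120,152,3)))
p=np.array([.611,.1765]); Rm=s['tcp_rot']
print([tuple(map(float,a)) for a in press(p,R(YAW),.052,.034,3,step=.002)]); print(env.sense()['wrist_force'])
E
```

```text
[-0.7239  0.642   0.5427  1.7603 -0.4213  0.8574 -0.0425] [-0.7239  0.642   0.5427  1.7603 -0.4214  0.8574 -0.0425] [ -0.0024 -52.1649   8.5911 -19.1826  -0.049    0.0129   0.0003]
140 (196,530,321) (203,522,322) (210,523,321) (217,521,321) (224,522,319) (231,539,314) (239,655,278) (247,654,277) (255,662,274) (278,1499,19) (291,1493,19)
144 (194,530,311) (201,521,312) (208,522,311) (215,522,310) (222,517,311) (222,1509,4) (236,656,266) (244,652,266) (252,655,264) (274,1491,2) (288,1506,-3)
148 (192,531,300) (198,537,297) (206,529,298) (212,545,293) (205,1499,-9) (218,1497,-10) (234,652,256) (242,648,256) (250,648,254) (271,1504,-20) (284,1504,-22)
152 (150,1509,-24) (196,549,283) (203,546,283) (210,543,283) (217,557,277) (214,1504,-32) (231,655,243) (239,653,242) (247,652,241) (267,1492,-35) (280,1486,-35)
156 (146,1502,-41) (193,552,271) (200,547,272) (208,548,270) (215,556,266) (210,1494,-47) (223,1500,-52) (237,650,232) (245,649,231) (263,1497,-57) (276,1491,-56)
160 (142,1486,-54) (154,1499,-61) (198,555,258) (205,550,259) (213,545,259) (206,1505,-71) (219,1492,-68) (234,651,219)
[... 373 characters left out ...]
)
172 (128,1508,-120) (141,1501,-120) (154,1505,-123) (198,554,224) (205,555,222) (213,552,222) (207,1500,-130) (220,1502,-133) (233,1498,-134) (247,1493,-134) (260,1493,-137)
176 (124,1491,-134) (137,1501,-140) (149,1508,-144) (163,1505,-146) (176,1504,-147) (189,1499,-148) (203,1493,-148) (216,1499,-152) (229,1505,-157) (243,1499,-157) (256,1503,-161)
180 (119,1498,-156) (132,1501,-160) (145,1502,-162) (158,1504,-165) (172,1501,-166) (185,1500,-168) (198,1504,-172) (212,1496,-171) (225,1502,-176) (239,1495,-176) (252,1489,-176)
[(0.0498, 0.2), (0.0478, -0.2), (0.0458, 0.4), (0.0438, -0.3), (0.0419, 0.4), (0.0398, 0.4), (0.0378, 0.5), (0.0358, -0.4), (0.0339, 0.2)]
[-1.1794  0.1374 -0.3122]
```

```bash
python3 - <<'E'
from look import *
p=np.array([.611,.1765])
l=press(p,R(YAW),.034,.006,9,step=.0015); print([tuple(map(float,a)) for a in l]); env.pause(1.5); print(F(),env.sense()['ee_pos'],env.sense()['t'])
snap('top','top3'); _,d=snap('side','side4'); W=cloud('side',d)
for r in top_rects(W,.040,.065,(.56,.66,-.12,.13)): print('  clamp',*r)
a=cv2.imread('pics/side4.png')[150:360,230:400];cv2.imwrite('pics/c5.png',cv2.resize(a,None,fx=2.8,fy=2.8,interpolation=cv2.INTER_CUBIC))
E
```

```text
[(0.0324, -0.2), (0.0313, 2.8), (0.03, 5.1), (0.0286, 6.2), (0.0272, 5.6), (0.0258, 6.9), (0.0244, 7.1), (0.0231, 7.4), (0.0227, 14.7)]
[-3.9746  9.2931 14.565 ] [0.6115 0.1814 0.0227] 27.5417
  clamp [0.6098 0.104 ] 1.5507994491178185 [0.0512 0.0386] 0.04842356378553825 187
  clamp [ 0.5967 -0.0589] -0.08196836992711276 [0.0288 0.023 ] 0.054235752343264776 140
```

View pics/c5.png

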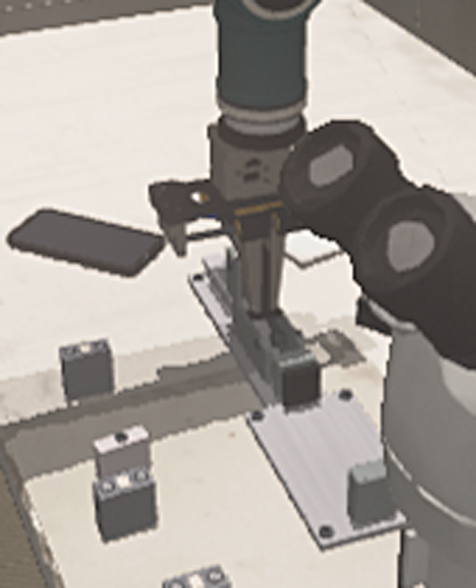

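```bash
cat >> look.py <<'E'
TIP=.034  # measured: real fingertips are this much above the reported TCP
def find(lo=.040,hi=.055,long=.043,short=.022,box=(.36,.54,-.2,.3)):
    """blocks of that size on the bench, both cameras merged (top counts first)"""
    res={}
    for c in('top','side'):
        W=cloud(c,viewer.read_camera(c)[1])
        res[c]=[r for r in top_rects(W,lo,hi,box) if abs(r[2][0]-long)<.004 and abs(r[2][1]-short)<.0045]
    out=[]
    for r in res['top']:
        m=[q for q in res['side'] if np.hypot(*(q[0]-r[0]))<.012]
        out.append(((r[0]+m[0][0])/2 if m else r[0],r[1],r[3],2 if m else 1))
    out+=[(q[0]-[.0007,.0008],q[1],q[3],0) for q in res['side'] if not any(np.hypot(*(q[0]-r[0]))<.03 for r in res['top'])]
    return out
def pick(c,yaw,tipz=.011,f=25):
    Rm=R(yaw); z=tipz-TIP
    env.reach([*c,z+.085],Rm); env.movel([*c,z],Rm,rate=.12)
    effector.grasp(f); w=env.sense()['gripper_width']; env.movel([*c,z+.07],rate=.12)
    print('picked w',w,env.sense()['gripper_width'],'t',env.sense()['t']); return z
def place(y,zpick,gap=.010,fpush=5,over=.006):
    """set a block with its centre at clamp y, pushing it along -y"""
    Rm=R(YAW); z=zpick+.010
    env.reach(C(0,y+gap,z+.06),Rm); f0=F()
    env.movel(C(0,y+gap,z+.004),Rm,rate=.12); zz=z+.004
    print('w before',env.sense()['gripper_width'])
    while zz>z-.003 and F()[2]-f0[2]<3: zz-=.001; env.movel(C(0,y+gap,zz),Rm,rate=.05)
    print('touch at',zz-z,F()-f0)
    f1=F()-f0; g=gap; n=C(0,1,0)[:2]-C(0,0,0)[:2]
    while g>-over:
        g-=.001; env.movel(C(0,y+g,zz+.0005),Rm,rate=.05)
        f=(F()-f0)[:2]@n
        if f>fpush: break
    print('pushed to g',round(g,4),'f',round(f,1),'ee',env.sense()['ee_pos'])
    effector.release(); env.movel(C(0,y+g,z+.075),Rm,rate=.2)
E
python3 - <<'E'
from look import *
Rm=R(YAW); p=[.611,.1765]
env.movel([*p,.09],Rm,rate=.15); effector.release()
env.reach(C(0,.25,.22),Rm)
L=find(); 
for r in L: print(*r)
L.sort(key=lambda r:r[0][1]); c,yaw=L[0][:2]
print('tip test', solver.inverse_kinematics([*c,-.023],R(yaw)))
z=pick(c,yaw); place(.011,z)
print(env.sense()['t'])
E
```

```text
[ 0.4375 -0.1039] -0.015879097999597747 0.046539106511992334 2
[0.4235 0.0136] 0.01893327355553831 0.04635936502808358 2
tip test [-0.3118  0.5468  0.5692  2.2354 -0.6085  0.5124  0.7183]
picked w 0.043734202486330205 0.043778449172091546 t 34.1333
w before 0.043628205625122984
touch at -1.734723475976807e-18 [0.8336 0.2703 3.2004]
pushed to g -0.001 f 5.3 ee [ 0.6009 -0.0377 -0.0125]
40.6083
```

```bash
python3 - <<'E'
from look import *
L=find()
for r in L: print(*r)
c,yaw=[r for r in L if abs(r[0][1]-.0136)<.03][0][:2]
z=pick(c,yaw); place(.033,z)
env.reach(C(0,.15,.22),R(YAW))
for c in('top','side'):
    _,d=snap(c,c+'5'); W=cloud(c,d)
    for lo,hi in((.045,.053),(.053,.064)):
        for r in top_rects(W,lo,hi,(.56,.66,-.12,.03)): print(c,lo,*r)
a=cv2.imread('pics/side5.png')[220:380,230:400];cv2.imwrite('pics/c6.png',cv2.resize(a,None,fx=3.5,fy=3.5,interpolation=cv2.INTER_CUBIC))
for r in find(): print(*r)
print(env.sense()['t'])
E
```

```text
[0.4464 0.1951] -0.0077358171764077 0.04622470658367661 2
[0.4235 0.0145] 0.0041614003836007996 0.044936888273500786 0
picked w 0.04422359321548121 0.04439272854268339 t 43.8417
w before 0.043863323458913035
touch at -0.0010000000000000026 [-2.1045  0.2613  9.1043]
pushed to g -0.001 f 5.3 ee [ 0.6031 -0.0153 -0.0129]
top 0.053 [ 0.5958 -0.0441] 1.5212159904647824 [0.0509 0.0455] 0.05657453386704092 252
side 0.045 [ 0.5847 -0.0526] -0.9035146174856155 [0.0534 0.0203] 0.04911344488538705 65
side 0.053 [ 0.5981 -0.0312] 1.4389963512888206 [0.0747 0.046 ] 0.05529798204515324 350
[0.4466 0.1945] -0.02270438039930678 0.046537976643504786 2
51.5667
```

View pics/c6.png

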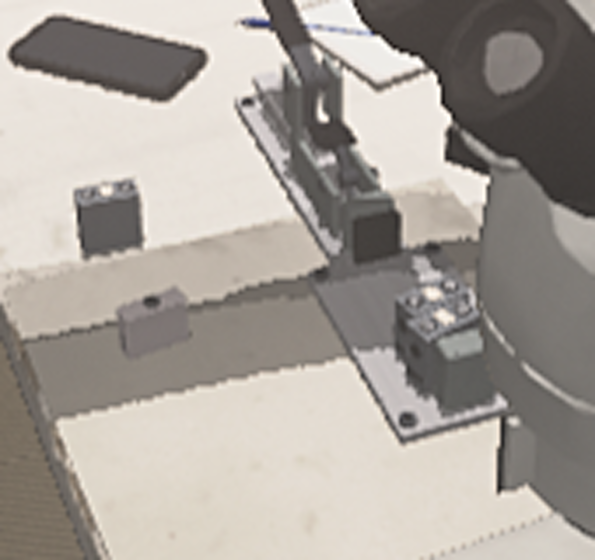

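```bash
python3 - <<'E'
from look import *
c,yaw=[0.4465,0.1946],-.015
z=pick(c,yaw); place(.055,z)
env.movel(env.sense()['ee_pos']+[0,0,.1],rate=.25)
env.reach(C(-.1,.30,.25),R(YAW)); effector.grasp(10)
for c in('top','side'):
    _,d=snap(c,c+'6'); W=cloud(c,d)
    for lo,hi in((.053,.064),):
        for r in top_rects(W,lo,hi,(.56,.66,-.12,.05)): print(c,lo,*r)
a=cv2.imread('pics/side6.png')[260:350,320:400];b=cv2.imread('pics/top6.png')[225:295,350:440]
a=cv2.resize(a,(480,540),interpolation=cv2.INTER_CUBIC);b=cv2.resize(b,None,fx=3.4,fy=3.4,interpolation=cv2.INTER_CUBIC)
o=np.zeros((540,800,3),np.uint8);o[:,:480]=a;o[:b.shape[0],490:490+b.shape[1]]=b;cv2.imwrite('pics/c7.png',o)
print(env.sense()['t'])
E
```

```text
picked w 0.04482850162591051 0.04492416439543347 t 54.9
w before 0.04476529930647347
touch at -0.0010000000000000026 [-3.1063 -1.4082  9.2856]
pushed to g -0.002 f 6.5 ee [ 0.6043  0.007  -0.0129]
top 0.053 [ 0.5936 -0.0214] 1.5055109300424219 [0.0961 0.052 ] 0.05667218474495295 502
side 0.053 [ 0.5931 -0.0201] 1.476484338373321 [0.0971 0.054 ] 0.05539353689941928 474
65.125
```

View pics/c7.png

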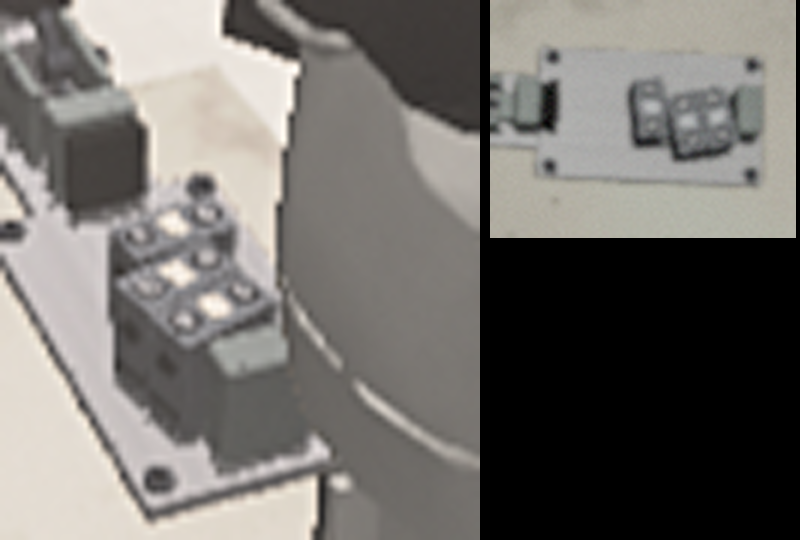

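```bash
cat >> look.py <<'E'
def ortho(pic,cam,z,x0,x1,y0,y1,res=.0002):
    """picture of the plane z in clamp coordinates: up = +x, left = +y"""
    i=viewer.camera_info(cam);K=i['intrinsics']
    xs=np.arange(x1,x0,-res);ys=np.arange(y1,y0,-res);X,Y=np.meshgrid(xs,ys,indexing='ij')
    c,s=np.cos(YAW),np.sin(YAW)
    P=np.stack([O[0]+c*X-s*Y,O[1]+s*X+c*Y,np.full_like(X,z)],-1)
    q=(P-i['eye'])@i['rotation']
    u=K[0,2]+K[0,0]*q[...,0]/-q[...,2];v=K[1,2]-K[1,1]*q[...,1]/-q[...,2]
    return cv2.remap(pic,u.astype(np.float32),v.astype(np.float32),cv2.INTER_CUBIC)
def pair(n,z=.056,save='o'):
    t=ortho(cv2.imread(f'pics/top{n}.png'),'top',z,-.04,.04,-.03,.1);s=ortho(cv2.imread(f'pics/side{n}.png'),'side',z,-.04,.04,-.03,.1)
    im=np.vstack([t,s]); k=50  # grid every 10 mm: y=0 line and x=0 line
    for h in (0,400):
        cv2.line(im,(0,h+200),(649,h+200),(0,0,255),1)
        for y in (0,.022,.044,.066): cv2.line(im,(int((.1-y)/.0002),h+80),(int((.1-y)/.0002),h+320),(0,200,0),1)
    cv2.imwrite(f'pics/{save}.png',cv2.resize(im,None,fx=.74,fy=.74,interpolation=cv2.INTER_AREA))
E
python3 -c "
from look import *
a=[]
for n in (5,6):
    pair(n,save='t%d'%n); a.append(cv2.imread('pics/t%d.png'%n))
o=np.hstack(a); cv2.imwrite('pics/o56.png',cv2.resize(o,None,fx=.83,fy=.83,interpolation=cv2.INTER_AREA))"
```

```text
(no output)
```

View pics/o56.png

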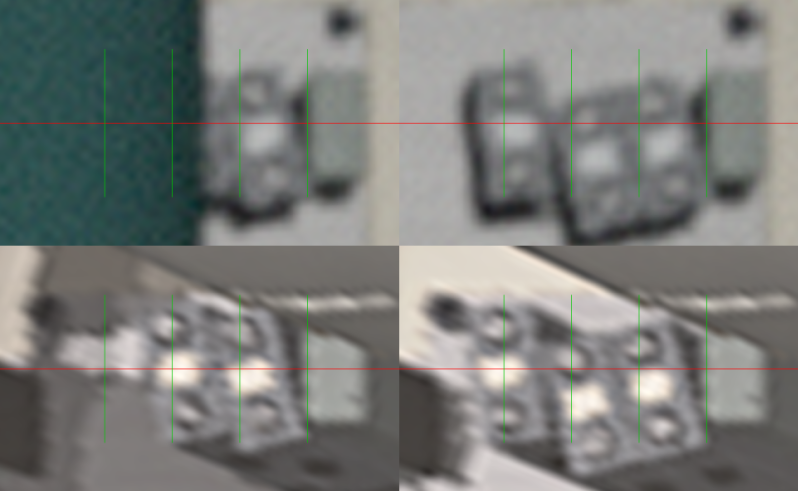

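The end stop and module 3 are placed well. Modules 1 and 2 are about 6 to 11 mm off in x and turned by about 0.24 rad. The cause was dragging while I was pressing down on the bed. I'll grip the pair together, slide it straight with no downward load, then bring module 3 up to it.

```bash
cat >> look.py <<'E'
def slide(x,y,dyaw,ygoal,fpush=4,over=.006,tipz=.021,f=25):
    """grip a block (or flush pair) standing on the bed at clamp x,y, slide it into line and up to ygoal"""
    z=tipz-TIP; Rm=R(YAW+dyaw)
    env.reach(C(x,y,z+.09),Rm); env.movel(C(x,y,z),Rm,rate=.12); effector.grasp(f)
    print('w',env.sense()['gripper_width']); Rn=R(YAW); g=max(y-ygoal,.004)
    env.movel(C(0,ygoal+g,z),Rn,rate=.04); f0=F(); n=(C(0,1,0)-C(0,0,0))[:2]
    while g>-over:
        g-=.001; env.movel(C(0,ygoal+g,z),Rn,rate=.05); fv=F()-f0; fy=fv[:2]@n
        if fy>fpush: break
    print('g',round(g,4),'f',fv,'ee',env.sense()['ee_pos'])
    effector.release(); env.movel(C(0,ygoal+g,z+.09),Rn,rate=.2)
E
python3 - <<'E'
from look import *
effector.release()
slide(-.0087,.0268,.236,.022)
env.movel(env.sense()['ee_pos']+[-.12,.12,.1],rate=.25)
for c in('top','side'): snap(c,c+'7')
pair(7,save='o7'); print(env.sense()['t'])
E
```

```text
w 0.043980572265187874
g 0.0008 f [-1.1413  5.8252  2.5474] ee [ 0.6015 -0.0254 -0.013 ]
73.2917
```

View pics/o7.png

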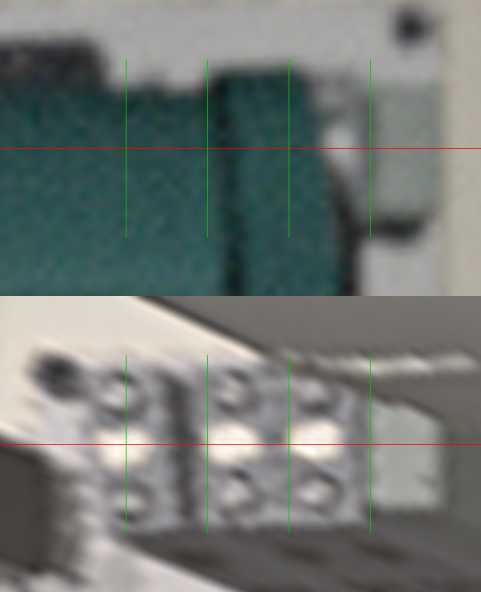

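```bash
cat >> look.py <<'E'
TP=np.array([.6175,.2865])
def stroke(ztip0=.118,depth=.0435,fmax=24):
    Rm=R(YAW); z0=ztip0-TIP; f0=F()[2]
    env.movel([*TP,z0-.030],Rm,rate=.05); z=z0-.030; fs=[round(float(F()[2]-f0),1)]
    while env.sense()['ee_pos'][2]>.114-depth-TIP and F()[2]-f0<fmax and z>.114-depth-TIP-.012:
        z-=.003; env.movel([*TP,z],Rm,rate=.05); fs.append(round(float(F()[2]-f0),1))
    e=env.sense()['ee_pos']; env.pause(.15)
    env.movel([*TP,z0],Rm,rate=.09); env.pause(.1)
    print('stroke f',fs,'ee',e,'t',env.sense()['t']); return max(fs)
E
python3 - <<'E'
from look import *
slide(0,.0652,0,.055)
effector.grasp(10)
env.movel(env.sense()['ee_pos']+[0,0,.06],rate=.25)
env.reach([*TP,.16-TIP],R(YAW)); env.movel([*TP,.118-TIP],rate=.1)
stroke(); stroke()
for c in('top','side'): snap(c,c+'8')
pair(8,save='o8'); W=cloud('side',np.load('pics/side8.npy'))
for r in top_rects(W,.044,.053,(.56,.66,.0,.12)): print(*r)
E
```

```text
w 0.045087457208190664
g 0.0032 f [0.5225 4.2301 0.5582] ee [ 0.6035  0.0096 -0.013 ]
stroke f [7.5, 6.2, 8.7, 8.7, 9.2, 10.5, 16.3, 17.7] ee [0.6187 0.288  0.0362] t 85.9583
stroke f [5.6, 6.0, 5.7, 7.0, 5.6, 13.1, 12.6, 14.3] ee [0.6182 0.2875 0.0353] t 89.425
[0.6079 0.0794] -0.051188086680195255 [0.0359 0.0333] 0.04913116594916944 139
```

View pics/o8.png

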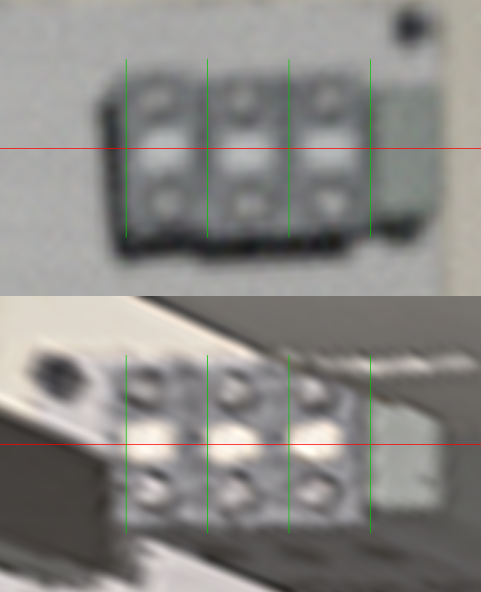

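```bash
python3 - <<'E'
from look import *
for i in range(7):
    stroke()
    W=cloud('side',viewer.read_camera('side')[1]); W2=cloud('top',viewer.read_camera('top')[1])
    for w in (W,W2):
        print('  ',[(r[0].round(4),r[2].round(4)) for r in top_rects(w,.0445,.053,(.56,.66,.022,.13))])
for c in('top','side'): snap(c,c+'9')
pair(9,save='o9')
E
```

```text
stroke f [5.2, 4.9, 4.3, 6.1, 7.6, 12.4, 14.4, 14.2] ee [0.6181 0.2878 0.0353] t 92.9917
   [(array([0.6072, 0.068 ]), array([0.0351, 0.0343]))]
   [(array([0.6054, 0.067 ]), array([0.0354, 0.0305]))]
stroke f [7.3, 7.7, 6.7, 9.1, 8.1, 15.3, 15.7, 17.1] ee [0.6181 0.2877 0.0353] t 96.5583
   [(array([0.6061, 0.057 ]), array([0.0353, 0.0345]))]
   [(array([0.6053, 0.0569]), array([0.0359, 0.0304]))]
stroke f [6.8, 4.6, 4.8, 7.1, 7.4, 13.7, 15.0, 15.2] ee [0.6182 0.2877 0.0353] t 100.125
   [(array([0.6051, 0.0468]), array([0.0362, 0.0344]))]
   [(array([0.605 , 0.0445]), array([0.036 , 0.0304]))]
stroke f [6.0, 4.6, 5.1, 5.9, 7.0, 12.3, 12.8, 15.0] ee [0.6182 0.2877 0.0353] t 103.6917
   [(array([0.6052, 0.0367]), array([0.0357, 0.0266]))]
   [(array([0.6038, 0.0361]), array([0.0339, 0.0278]))]
stroke f [8.8, 9.6, 9.0, 9.2, 10.2, 12.0, 14.6, 14.3] ee [0.6183 0.2879 0.0354] t 107.2583
   [(array([0.6052, 0.0319]), array([0.0345, 0.018 ]))]
   [(array([0.6038, 0.031 ]), array([0.034 , 0.0177]))]
stroke f [13.9, 14.5, 15.3, 16.2, 16.3, 16.5, 18.4, 19.4] ee [0.6183 0.2882 0.0361] t 110.825
   [(array([0.6054, 0.0324]), array([0.036 , 0.0181]))]
   [(array([0.6039, 0.0308]), array([0.0341, 0.0174]))]
stroke f [13.9, 14.4, 15.5, 15.0, 16.5, 17.2, 19.4, 18.5] ee [0.6183 0.2875 0.0361] t 114.3917
   [(array([0.6052, 0.0317]), array([0.0363, 0.0181]))]
   [(array([0.6043, 0.0309]), array([0.0338, 0.0177]))]
```

View pics/o9.png

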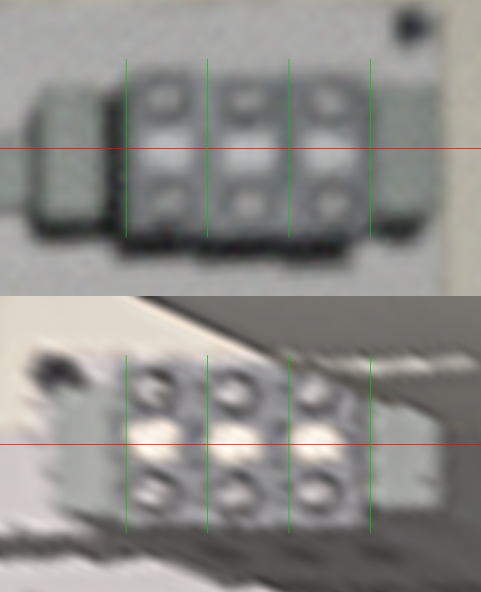

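```bash
python3 - <<'E'
from look import *
Rm=R(YAW)
env.movel([*TP,.17-TIP],Rm,rate=.15); env.pause(1.2)
p=np.array([.611,.1765])
env.reach([*p,.13-TIP],Rm); env.movel([*p,.07-TIP],Rm,rate=.12); f0=F()[2]; z=.036; L=[]
while env.sense()['ee_pos'][2]>.0226 and F()[2]-f0<30 and z>.010:
    z-=.0015; env.movel([*p,z],Rm,rate=.06); L.append((round(float(env.sense()['ee_pos'][2]),4),round(float(F()[2]-f0),1)))
print(L); env.pause(1.6); print(env.sense()['ee_pos'],F())
for c in('top','side'):
    _,d=snap(c,c+'10'); W=cloud(c,d)
    print(c,[(r[0].round(4),r[2].round(4)) for r in top_rects(W,.0445,.053,(.56,.66,.022,.13))])
env.movel([*p,.13-TIP],Rm,rate=.15); effector.release()
L=find(.028,.044,.0435,.0165)
for r in L: print(*r)
print(env.sense()['t'])
E
```

```text
[(0.0353, -1.8), (0.0339, -0.3), (0.0324, -0.8), (0.031, 0.4), (0.0295, 1.2), (0.0281, 1.5), (0.0267, 1.2), (0.0252, 1.9), (0.0237, 1.5), (0.0222, 1.8)]
[0.612  0.1831 0.0223] [-0.1207 12.1642  7.4164]
top [(array([0.6072, 0.096 ]), array([0.0369, 0.0314]))]
side [(array([0.6087, 0.0956]), array([0.0362, 0.0331]))]
[0.4411 0.0757] 0.1067413773478958 0.036754983554617926 2
123.8083
```

```bash
python3 - <<'E'
from look import *
env.movel(env.sense()['ee_pos']+[-.12,.05,.1],rate=.25)
for c in('top','side'):
    _,d=snap(c,c+'11'); W=cloud(c,d)
    for lo in(.0445,.049): print(c,[(r[0].round(4),r[2].round(4),r[3].round(4)) for r in top_rects(W,lo,.053,(.56,.66,.022,.16))])
    W=cloud(c,np.load(f'pics/{c}5.npy')); print('  home5',[(r[0].round(4),r[2].round(4),r[3].round(4)) for r in top_rects(W,.0445,.053,(.56,.66,.022,.16))])
    W=cloud(c,np.load(f'pics/{c}6.npy')); print('  home6',[(r[0].round(4),r[2].round(4),r[3].round(4)) for r in top_rects(W,.0445,.053,(.56,.66,.022,.16))])
    ims=[ortho(cv2.imread(f'pics/{c}{n}.png'),c,.052,-.03,.03,.0,.2,.0003) for n in(6,11)]
    cv2.imwrite(f'pics/j_{c}.png',np.vstack(ims))
o=np.vstack([cv2.imread('pics/j_top.png'),cv2.imread('pics/j_side.png')])[:, :660]
for y in(.130,.160): cv2.line(o,(int((.2-y)/.0003),0),(int((.2-y)/.0003),799),(0,200,0),1)
cv2.imwrite('pics/j.png',cv2.resize(o,None,fx=.7,fy=.7,interpolation=cv2.INTER_AREA)); print(o.shape,env.sense()['t'])
E
```

```text
top [(array([0.6278, 0.1382]), array([0.0327, 0.0091]), np.float64(0.0486)), (array([0.6072, 0.0958]), array([0.0367, 0.0307]), np.float64(0.0496)), (array([0.5922, 0.141 ]), array([0.0327, 0.0083]), np.float64(0.0477))]
top [(array([0.6047, 0.1024]), array([0.0301, 0.0172]), np.float64(0.0509))]
  home5 [(array([0.6259, 0.1436]), array([0.02, 0.01]), np.float64(0.0484)), (array([0.5918, 0.1423]), array([0.035 , 0.0088]), np.float64(0.0486))]
  home6 [(array([0.6277, 0.1405]), array([0.0376, 0.0087]), np.float64(0.0483)), (array([0.6069, 0.0956]), array([0.0345, 0.0323]), np.float64(0.0493)), (array([0.5924, 0.1423]), array([0.035, 0.008]), np.float64(0.0482))]
side [(array([0.6114, 0.1185]), array([0.0807, 0.0424]), np.float64(0.0485))]
side [(array([0.6091, 0.1029]), array([0.0358, 0.0166]), np.float64(0.0511))]
  home5 [(array([0.6112, 0.1195]), array([0.0836, 0.0361]), np.float64(0.0485)), (array([0.5934, 0.1419]), array([0.0357, 0.0084]), np.float64(0.0466))]
  home6 [(array([0.6111, 0.1203]), array([0.0819, 0.0365]), np.float64(0.0487)), (array([0.5934, 0.1404]), array([0.0364, 0.0089]), np.float64(0.0473))]
(800, 660, 3) 124.7167
```

View pics/j.png

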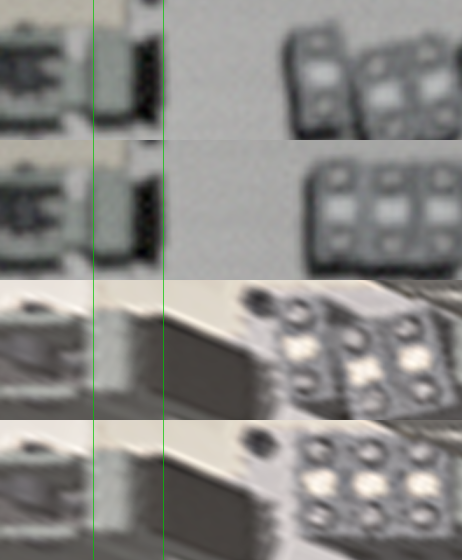

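```bash
python3 - <<'E'
from look import *
off=.0035; c=np.array([.4411,.0757]); yaw=.107
c=c+off*np.array([-np.sin(yaw),np.cos(yaw)])
z=pick(c,yaw,tipz=.009,f=25)
Rm=R(YAW); y=.074+.008+off; zb=z+.010+.0003
env.reach(C(0,y,zb+.05),Rm); print('w',env.sense()['gripper_width'])
env.movel(C(0,y,zb+.003),Rm,rate=.12); f0=F()
env.movel(C(0,y,zb),Rm,rate=.03); print('w',env.sense()['gripper_width'],F()-f0)
effector.release(); env.pause(.2); effector.grasp(20); print('w',env.sense()['gripper_width'])
f0=F(); n=(C(0,1,0)-C(0,0,0))[:2]; g=y
while g>.074+off-.006:
    g-=.001; env.movel(C(0,g,zb),Rm,rate=.05); fv=F()-f0
    if fv[:2]@n>3.5: break
print('block y',g-off,fv,env.sense()['ee_pos'])
effector.release(); env.movel(C(0,g,zb+.09),Rm,rate=.2)
env.movel(env.sense()['ee_pos']+[-.12,.12,.1],rate=.25)
for c in('top','side'): snap(c,c+'12')
a=ortho(cv2.imread('pics/top12.png'),'top',.056,-.04,.04,-.03,.1);b=ortho(cv2.imread('pics/side12.png'),'side',.056,-.04,.04,-.03,.1)
e=ortho(cv2.imread('pics/side12.png'),'side',.046,-.04,.04,-.03,.1)
for im in(a,b,e):
    cv2.line(im,(0,200),(649,200),(0,0,255),1)
    for yy in(0,.022,.044,.066,.082): cv2.line(im,(int((.1-yy)/.0002),80),(int((.1-yy)/.0002),320),(0,200,0),1)
o=np.vstack([np.hstack([a,b]),np.hstack([e,a*0])]); cv2.imwrite('pics/o12.png',cv2.resize(o,None,fx=.6,fy=.6,interpolation=cv2.INTER_AREA)); print(env.sense()['t'])
E
```

```text
picked w 0.04378626010569321 0.04387203281352788 t 127.9333
w 0.04379212519372259
w 0.04395329771230464 [ 0.1007  1.3467 -0.7711]
w 0.04403896355292343
block y 0.07299999999999998 [ 2.0312  3.8681 -0.5984] [ 0.6051  0.0283 -0.0147]
135.9833
```

View pics/o12.png

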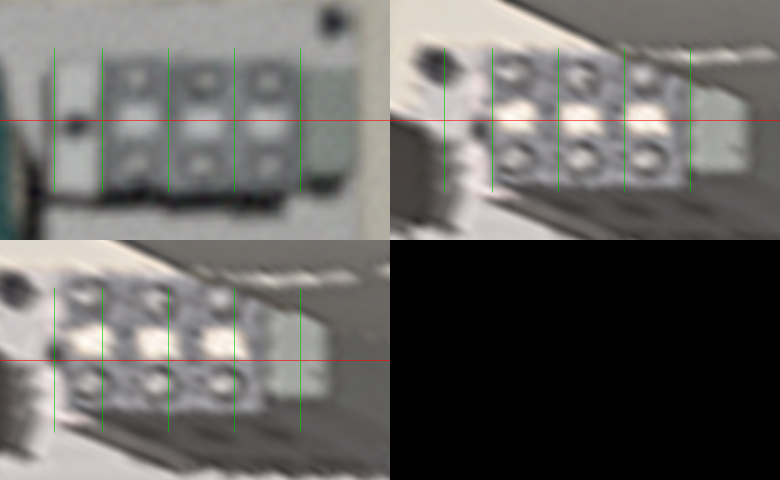

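The end stop now sits in line at the row's end. I'll push it lightly once with the closed fingers to make sure it's flush, then do a final check.

```bash
python3 - <<'E'
from look import *
effector.grasp(10); Rm=R(YAW); zt=.024-TIP; n=(C(0,1,0)-C(0,0,0))[:2]
env.reach(C(0,.1005,.12-TIP),Rm); env.movel(C(0,.1005,zt),Rm,rate=.1); f0=F(); g=.1005
while g>.086:
    g-=.001; env.movel(C(0,g,zt),Rm,rate=.04); fv=F()-f0
    if fv[:2]@n>3: break
s=env.sense(); print('g',g,fv,'face y',(s['ee_pos'][:2]-O)@n-.010)
env.movel(C(0,.1005,zt),Rm,rate=.05); env.movel(C(0,.1005,.14-TIP),Rm,rate=.15)
env.reach(C(-.12,.28,.25),Rm)
for c in('top','side'):
    _,d=snap(c,c+'13'); W=cloud(c,d)
    print(c,'jaw',[(r[0].round(4),r[2].round(4)) for r in top_rects(W,.0445,.053,(.56,.66,.06,.13))],'row',[(r[0].round(4),round(r[1],3),r[2].round(4)) for r in top_rects(W,.053,.064,(.56,.66,-.12,.05))],'stop',[(r[0].round(4),round(r[1],3),r[2].round(4)) for r in top_rects(W,.038,.0525,(.56,.66,.0,.05))])
    for nm in('phone','slot_bracket','black_case'): print('  ',nm,[np.round(r['at'],3).tolist() for r in tip_of(c,nm)][:2])
a=ortho(cv2.imread('pics/top13.png'),'top',.056,-.04,.04,-.03,.1)
b=cv2.resize(cv2.imread('pics/side13.png')[255:345,310:400],None,fx=4.4,fy=4.4,interpolation=cv2.INTER_CUBIC)
o=np.zeros((400,800,3),np.uint8); t=cv2.resize(a,None,fx=.6,fy=.6,interpolation=cv2.INTER_AREA); o[:t.shape[0],:t.shape[1]]=t; o[:b.shape[0],400:400+b.shape[1]]=b
cv2.imwrite('pics/o13.png',o); print(env.sense()['t'])
E
```

```text
g 0.0935 [0.3839 3.8675 0.0942] face y 0.08465204092083506
top jaw [(array([0.6069, 0.0956]), array([0.0357, 0.0311]))] row [(array([ 0.6006, -0.0269]), np.float64(1.522), array([0.086 , 0.0447]))] stop [(array([0.6027, 0.0163]), np.float64(-0.051), array([0.0441, 0.0316]))]
   phone [[0.521, 0.444, 0.0]]
   slot_bracket [[0.775, -0.023, -0.001]]
   black_case [[0.76, 0.172, -0.002]]
side jaw [(array([0.6091, 0.1034]), array([0.0475, 0.0357]))] row [(array([ 0.6012, -0.0244]), np.float64(1.469), array([0.0889, 0.0444]))] stop [(array([0.5975, 0.0256]), np.float64(0.535), array([0.052 , 0.0262]))]
   phone [[0.519, 0.445, 0.004]]
   slot_bracket []
   black_case [[0.762, 0.174, 0.001], [0.601, 0.004, 0.009]]
143.5667
```

View pics/o13.png

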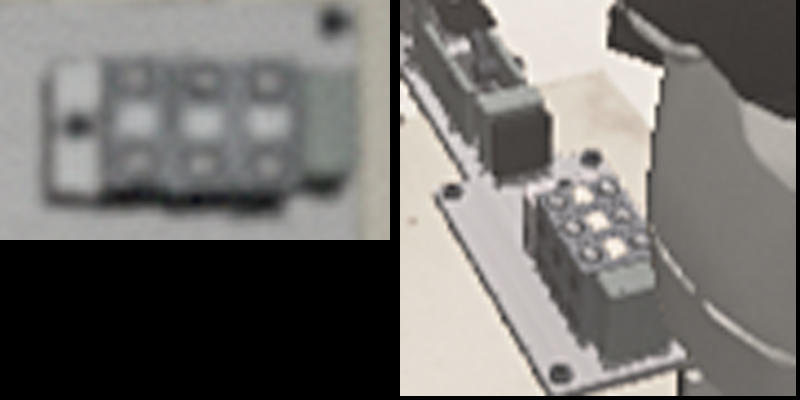

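```bash
python3 -c "
from station import *
print(env.sense()['t']); workorder.finish_job()"
```

```text
143.5667
the job is handed in; nothing more can be done
```

The terminal row is made up, the end stop is butted against its free end, and I handed the job in at 143.6 s. Three modules were present (a, b and c or similar; the fourth was absent).

**What I did:**
1. I pressed the release lever and the jaw slid fully back.
2. I stood the three modules against the fixed jaw.
3. I pumped the trigger 9 strokes. The last two met the 15–19 N overload and the jaw advanced no further.
4. I took the hand off, then pressed the release lever again and the jaw went home.
5. I set the end stop on the bed, slid it against the row, and pushed it once with the closed fingers at about 4 N.

**Last checks:**
- **Row and end stop:** the last pictures show them straight and flush, at about −0.05 rad, which matches the clamp. No gaps were visible.
- **Jaw:** it sits where it did the first time it was home.
- **Bystanders:** the phone, bracket and black box are within a few mm of their first readings. The bracket shows only in the top camera.
- **Hand:** clear of everything.

**What went wrong or disagreed:**
- **Fingertip height:** the fingertips are really about 34 mm above the reported TCP. The first two presses on the lever therefore missed; I corrected for this by measurement.
- **First placing:** modules 1 and 2 ended up shifted and turned, probably because I dragged them while pressing down. I re-gripped and straightened all three before clamping.
- **Knocked module:** one module was knocked aside early, so I located it again before picking it.
- **End stop push:** the contact face read 2.7 mm further out than expected (0.0847 against 0.082 m). I put that down to calibration and finger thickness but did not confirm it, since the pictures show no gap.

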